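Build a two-level kiln load on the marked base slab

TASK

Load the kiln stack on the marked base slab: stand the two tall props upright on its two small ring marks and set the pot lid, knob up, on the large ring between them. Then lay the bridge slab squarely across the tops of both props, centred over the base slab, and last stand the jug upright on the middle of the bridge. Leave the short prop, the two cups and the brush where they are.

Things in the scene. Friction and masses are not known exactly. Their poses are not given: they have to be found in the camera images.
- base_slab: Fixed pale refractory kiln slab lying flat on the work surface, 210 x 84 mm and 14 mm thick. Origin: centre of its underside, x along its length, z up. Three dark rings are drawn on its flat top: two small ones (36 mm across) centred at x = -72 mm and x = +72 mm, y = 0, for the props, and a large one (73 mm across) at its centre, for the lid.
- bridge_slab: Loose buff kiln slab, the bridge: plain flat bar 190 x 60 mm and 12 mm thick, about 0.25 kg, lying flat on the work surface at the start. Origin: centre of its underside, x along its length, y across the 60 mm, z up.
- prop_a: One of the two tall kiln props: buff round post 32 mm in diameter and 60 mm high, flat ends, standing upright. Origin: centre of its underside, z up. Same as prop_b; either may go on either mark.
- prop_b: The other tall kiln prop: 32 mm in diameter and 60 mm high, standing upright. Origin: centre of its underside, z up.
- prop_short: A short kiln prop, 32 mm in diameter but only 36 mm high, standing upright; not used, to be left where it is. Origin: centre of its underside.
- lid: Loose white unfired pot lid, 68 mm in diameter and 41 mm high: a dome 21 mm high with a round knob 16 mm wide on its centre, from 21 to 41 mm above its underside. Origin: centre of its underside, z up through the knob. Lift it by the knob.
- jug: Loose white open jug, 86 mm high, 104 mm long with handle, 0.17 kg. Origin: middle of that length, at its underside; z up. Handle to -y (20 mm thick along x, y = -20 to -52 mm, 32 to 85 mm high). Round body about x = 0, y = +13 mm: 66 mm wide along x, foot 54 mm across. The round body's middle goes over the bridge's middle; the handle may point anywhere.
- cup_near: White handled cup, 76 mm high, bystander near the robot. Origin: centre of its underside, handle included.
- cup_far: White handled cup, 78 mm high, bystander at the far side of the work. Origin: centre of its underside, handle included.
- brush: Brush with a wooden handle lying flat, 183 mm long, 12 mm high, bystander. Origin: its middle.
There are look-alikes about, which are no part of the job. What is shaped like the prop_b but turquoise is not meant.

How it is judged:
By the outcome, as a careful person would: the job done as asked, in the order asked, and still so for the second after the job is handed in, with the robot touching nothing.
It also fails if it takes over 109 s, if anything falls off the work surface, if the arm or the gripper's body presses on something with over 40 N, if the wrist force passes 120 N, or if a joint passes its speed limit or range.

ROBOT

A 7-joint arm with a two-finger parallel gripper is mounted at the origin on a cart in front of the work surface, level with it; the furniture and walls round the work are solid. World frame = base frame: x ahead of the robot, y to its left, z up, the work surface at z = 0. Lengths are in m, angles in degrees, forces in N, time in s.
With the tool pointing down it reaches from about 0.425 to 1.025 m from the base axis. Payload 9.4 kg.
Tool frame: the origin (TCP) lies on the centre line of the jaws, within the pads' length; the fingertips stand 8 mm ahead of it and the grasp point (between the pads) lies 11 mm behind it (manip.tcp_to_tips is the distance from the TCP to the fingertips, in m); z points along the fingers, y is the line along which they close (so a half turn about z gives the same grasp; the last joint's range is limited). The gripper opens to 85 mm and grips with 20 to 120 N. Pads are 22 mm wide; open, the fingers measure 114 mm over their backs; the gripper's body (76 mm by 85 mm) begins 54 mm behind the grasp point. The pads swing forward as they close: fully open they stand 13 mm farther back than shut.
Start: joints at [67.397, 34.337, -0.143, 91.639, 0.103, 54.024, -4.572], TCP at [0.227, -0.689, 0.239] pointing down, gripper open.
Joint ranges: [-147.43, 147.43], [-19.82, 112.94], [-74.19, 73.91], [6.32, 146.72], [-59.91, 239.91], [6.04, 106.73], [-150.56, 150.56]. Speed limits (degrees/s): [127.2, 127.2, 172.46, 172.46, 180, 180, 180].

INTERFACE

Orientations are given as a 3x3 rotation matrix whose columns are the frame's x, y, z axes.
In Python, from station import manip gives the robot as it stands.
- The arm moves only by the shell command python3 -m handwheel 'ROWS'. ROWS is JSON, one flat list of numbers, 7 for each row, row after row: the shift along the tool's x, y, z in mm, then the turn, a rotation vector about the tool's x, y, z in rad, then the opening, from 0 (shut) to 1 (fully open). A call has exactly 5 rows; each row shifts and turns the commanded pose from where the row before left it, along the tool's axes as they then stand; what a row does not reach is not made up. A row lasts 1/10 s, in which the tool goes at most 50 mm and 8.59 degrees, less where a joint would pass 70% of its speed; a pose out of reach is approached as far as the arm can. A call is refused whole if a number of a shift passes 50 or a number of a turn 0.15, either way. A call with a gripper value outside its range is refused whole. The fingers move at their own pace and stop on an object; the grip force is fixed at half the most. Time passes only in rows, so rows that do not move let the fingers close, or fill a call up. It gives the time, the measured TCP pose, the force, the opening and the grip force at its end, in the units of the state.
- manip.sense(): the state, without advancing time (a new reading comes with each control period).
- manip.read_camera(name): name is "scene" or "side" or "wrist"; returns the picture (420x560x3 uint8, blue, green, red); there is no depth.
- manip.camera_model(name): a dict with "fovy" (degrees; the focal length in pixels is half the picture's height over the tangent of half this angle, whatever the lens; pixels are square), "cx", "cy" (the principal point, pixels), "extrinsics" (4x4, takes a point from camera to world coordinates). Camera axes: x right, y down, z forward; pixel columns grow to the right and rows downward; lengths in m; the calibration is good to about 2 mm. A picture is of the moment at which its call begins: read the wrist's pose just before it. camera_model takes no time and is no camera call; for the wrist camera it gives the pose at the moment of the call.
- manip.sign_off(): hands the job in; it is judged then, once.
Trained networks look in the newest picture that a camera, given by its name, has taken for a name from the list of things; names that differ only in an ending like _2 or _b are one class to them, and where a whole thing is asked for, a point or a joint stands for the part that bears it (a point fixed in the world has none). Each returns a list of dicts, best first, with "confidence" (0 to 1); they miss things now and then, are a little off and sometimes report something else, mostly with a low value. They report only what shows in the picture. A call takes as long as a camera call. They do not tell look-alikes from the thing itself.
- manip.recognise(label, camera): "extent" ([left, top, width, height] as shares, 0 to 1, of the picture: columns of its width, rows of its height, round what is visible of it).
- manip.pinpoint(label, camera): "xy" ([column, row] as shares, 0 to 1, of the picture: columns of its width, rows of its height: a listed point, or the origin of a listed thing).
The state is a dict: "time_s": time; "qpos": joint angles; "qd": joint speeds; "effort": joint torques, N m; "ee_pos": TCP position; "ee_rot": TCP orientation; "force": force on the tool from outside, world axes, zero at the start; "ft_torque": the same for the moment, N m; "gripper_width": finger opening in m; "grip_force": force on a finger pad.
Only numpy, scipy, OpenCV 4.12 (cv2) and the standard library are available. Lean on these libraries where they do the work, as an engineer would, in place of code of your own. Each camera call takes 0.05 s, during which the arm holds its last target. There are 200 camera calls.

## Working session

There is one attempt and no reset: what is moved stays moved. The work goes in short steps, Python scripts to look and compute and a shell command to move; the robot and the scene stay as the last step left them, time stands still between calls to the robot, and variables do not carry over. Pictures are saved under pics/ and viewed, at most 14 in all, crops included, and the job is handed in when it is done.

```bash
ls; mkdir -p pics; python3 - <<'E'
from station import manip
import cv2
s=manip.sense();print(s)
for c in("scene","side"):
    cv2.imwrite(f"pics/{c}0.png",manip.read_camera(c));m=manip.camera_model(c);print(c,m)
    for l in["base_slab","bridge_slab","prop_a","prop_short","lid","jug","cup_near","brush"]:
        for f in("pinpoint",):
            r=manip.pinpoint(l,c);print(l,[(round(d["xy"][0]*560),round(d["xy"][1]*420),round(d["confidence"],2)) for d in r])
print(manip.tcp_to_tips,manip.sense()["time_s"])
E
```

```text
pics
{'time_s': 0.0, 'qpos': array([67.39722448, 34.38596379, -0.14533728, 91.68006598,  0.10247329,
       54.02512247, -4.57213037]), 'qd': array([ 0.05292693, -0.01621149,  0.02364713,  0.13280953,  0.01633486,
       -0.01172417, -0.00965188]), 'effort': array([-1.16499657e-03, -7.76465607e+01,  1.56448681e+00, -2.58015400e+01,
        1.23270074e-02,  8.99382838e-03, -4.91525225e-05]), 'ee_pos': array([ 0.22638172, -0.68826592,  0.2384042 ]), 'ee_rot': array([[ 9.49912505e-01,  3.12515341e-01, -6.27296870e-04],
       [ 3.12515939e-01, -9.49911394e-01,  1.45962616e-03],
       [-1.39720876e-04, -1.58255742e-03, -9.99998738e-01]]), 'force': array([ 0.34891613, -0.73015713, -0.05104067]), 'ft_torque': array([-3.77982898e-05, -1.19292941e-02, -1.79347384e-02]), 'grip_force': 0.0, 'gripper_width': 0.08536654229932968}
scene {'fovy': 46.889134853373406, 'cx': 277.28117488770647, 'cy': 210.30730509830113, 'extrinsics': array([[-0.55235431, -0.63960457,  0.53461267, -0.00175981],
       [-0.83340729,  0.43782584, -0.33725483,  0.43495815],
       [-0.01835751, -0.63183425, -0.77488611,
[... 252 characters left out ...]

jug [(189, 283, 0.71)]
cup_near [(312, 301, 0.84)]
brush [(388, 209, 0.65), (184, 281, 0.48)]
side {'fovy': 42.308219892947214, 'cx': 283.53365125731955, 'cy': 210.2867831724451, 'extrinsics': array([[-0.99856044, -0.03538408,  0.04031136,  0.47994302],
       [-0.0536122 ,  0.68173541, -0.7296318 ,  1.0689915 ],
       [-0.00166433, -0.73074263, -0.68265103,  0.91643799],
       [ 0.        ,  0.        ,  0.        ,  1.        ]])}
base_slab [(263, 179, 0.88)]
bridge_slab [(298, 195, 0.82)]
prop_a [(339, 267, 0.86), (324, 242, 0.76), (242, 267, 0.59)]
prop_short [(287, 243, 0.52)]
lid [(240, 222, 0.83)]
jug [(282, 284, 0.77)]
cup_near [(359, 228, 0.72)]
brush [(329, 156, 0.63)]
0.008 0.9
```

```bash
python3 - <<'E'
import cv2
for c in("scene","side"):
    i=cv2.imread(f"pics/{c}0.png")[120:345,130:430]
    cv2.imwrite(f"pics/{c}0c.png",cv2.resize(i,None,fx=2.66,fy=2.66,interpolation=cv2.INTER_CUBIC))
E
```

```text
(no output)
```

View pics/scene0c.png

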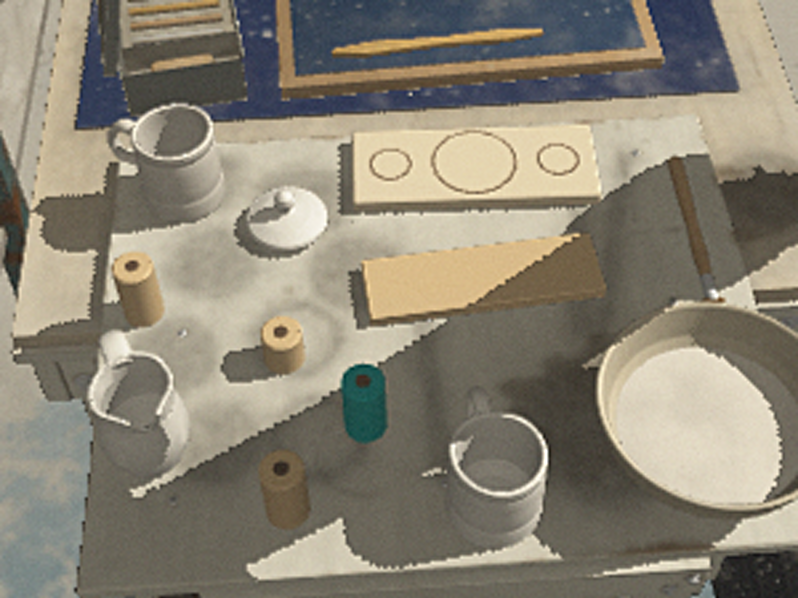

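View pics/side0c.png

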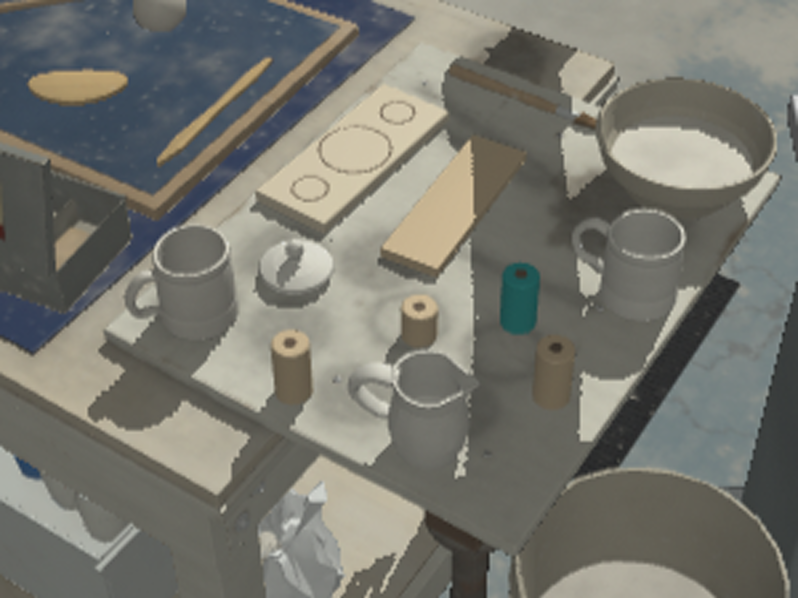

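The scene shows the base slab's rings at crop (391,165), (474,162) and (558,159). The bright tall prop's top is at (133,264) and the shaded one's at (281,468). The turquoise look-alike is at (364,402), the lid knob at (284,197) and the jug's rim near (131,388). The side view shows the same layout. Next I triangulate these.

```bash
cat > h.py <<'E'
import numpy as np, cv2
from station import manip
def ray(m,uv):
    f=210/np.tan(np.radians(m["fovy"]/2)); E=np.array(m["extrinsics"])
    d=E[:3,:3]@np.array([(uv[0]-m["cx"])/f,(uv[1]-m["cy"])/f,1]); return E[:3,3],d/np.linalg.norm(d)
def tri(obs):
    A=np.zeros((3,3));b=np.zeros(3)
    for m,uv in obs:
        o,d=ray(m,uv);P=np.eye(3)-np.outer(d,d);A+=P;b+=P@o
    p=np.linalg.solve(A,b); r=[np.linalg.norm((np.eye(3)-np.outer(d,d))@(p-o)) for o,d in (ray(m,u) for m,u in obs)]
    return p,max(r)
def plane(m,uv,z):
    o,d=ray(m,uv); return o+d*(z-o[2])/d[2]
def proj(m,p):
    f=210/np.tan(np.radians(m["fovy"]/2)); E=np.array(m["extrinsics"]); c=E[:3,:3].T@(np.array(p)-E[:3,3])
    return np.array([m["cx"]+f*c[0]/c[2],m["cy"]+f*c[1]/c[2]])
E
python3 - <<'E'
from h import *
S=manip.camera_model("scene");D=manip.camera_model("side");W=manip.camera_model("wrist")
c=lambda u,v:(130+u/2.66,120+v/2.66)
pts={"ringL":((391,165),(310,188)),"ringM":((474,162),(355,149)),"ringR":((558,159),(397,112)),
"propL":((133,264),(291,343)),"propR":((281,468),(556,347)),"short":((282,329),(420,306)),"turq":((363,378),(521,275)),
"knob":((284,190),(293,242)),"jugrim":((131,388),(428,378)),
"brTL":((364,262),(382,252)),"brTR":((579,236),(470,140)),"brBR":((605,288),(525,152)),"brBL":((372,318),(434,270)),
"cupfar":((174,129),(192,252)),"cupnear":((498,457),(645,238)),"brushend":((676,160),(452,68)),"jughandle":((113,343),(360,390))}
for k,(a,b) in pts.items():
    p,r=tri([(S,c(*a)),(D,c(*b))]);print(k,p.round(4),"res",round(r,4),"R",np.hypot(*p[:2]).round(3))
np.set_printoptions(precision=3,suppress=True)
s=manip.sense();T=np.array(W["extrinsics"]);print("cam in tool",s["ee_rot"].T@(T[:3,3]-s["ee_pos"]),s["ee_rot"].T@T[:3,:3],W["fovy"])
E
```

```text
ringL [0.6313 0.0342 0.0123] res 0.0003 R 0.632
ringM [ 0.5931 -0.026   0.0128] res 0.0006 R 0.594
ringR [ 0.5555 -0.0877  0.0123] res 0.0006 R 0.562
propL [0.6201 0.2769 0.0587] res 0.0017 R 0.679
propR [0.4055 0.2718 0.0592] res 0.0008 R 0.488
short [0.5188 0.2069 0.0353] res 0.0018 R 0.559
turq [0.4342 0.1878 0.0584] res 0.0022 R 0.473
knob [0.6355 0.1361 0.0387] res 0.002 R 0.65
jugrim [0.506  0.3302 0.0811] res 0.0002 R 0.604
brTL [0.5585 0.1092 0.0048] res 0.0022 R 0.569
brTR [ 0.4805 -0.0509  0.0087] res 0.0006 R 0.483
brBR [ 0.4261 -0.0334  0.0102] res 0.0008 R 0.427
brBL [0.5088 0.1334 0.0058] res 0.0005 R 0.526
cupfar [0.7137 0.1906 0.0749] res 0.0025 R 0.739
cupnear [0.3267 0.1488 0.0682] res 0.0003 R 0.359
brushend [ 0.5022 -0.1759  0.0046] res 0.0005 R 0.532
jughandle [0.5613 0.3224 0.0582] res 0.003 R 0.647
cam in tool [ 0.082 -0.    -0.134] [[-0.    -0.949 -0.316]
 [ 1.     0.    -0.001]
 [ 0.001 -0.316  0.949]] 71.686744925326
```

Heights agree with the text: rings 12–13 mm, tall props 59 mm, short prop 35 mm and knob about 40 mm. Ring spacing is 143.5 mm. Next I move over the slab, aligned with it.

```bash
python3 -m handwheel '[0,0,0,0,0,-0.14,1, 0,0,0,0,0,-0.14,1, 0,0,0,0,0,-0.14,1, 0,0,0,0,0,-0.14,1, 0,0,0,0,0,-0.14,1]'
for i in 1 2 3; do python3 -m handwheel '[48,-2,0,0,0,0,1, 48,-2,0,0,0,0,1, 48,-2,0,0,0,0,1, 48,-2,0,0,0,0,1, 48,-2,0,0,0,0,1]'; done
python3 -m handwheel '[40,0,0,0,0,0,1, 10,0,0,0,0,0,1, 0,0,0,0,0,0,1, 0,0,0,0,0,0,1, 0,0,0,0,0,0,1]'
```

```text
time_s: 1.4
ee_pos: [0.2265, -0.6887, 0.2394]
ee_rot: [[0.52, 0.854, -0.0], [0.854, -0.52, -0.0], [-0.0, 0.0, -1.0]]
force: [-0.3, -0.5, -0.1]
gripper_width: 0.0856
grip_force: 0.0
time_s: 1.9
ee_pos: [0.3447, -0.4776, 0.2395]
ee_rot: [[0.526, 0.851, 0.0], [0.851, -0.526, -0.0], [-0.0, 0.0, -1.0]]
force: [0.8, -0.6, 0.0]
gripper_width: 0.0856
grip_force: 0.0
time_s: 2.4
ee_pos: [0.4624, -0.2681, 0.2396]
ee_rot: [[0.526, 0.851, 0.001], [0.851, -0.526, -0.0], [-0.0, 0.001, -1.0]]
force: [1.4, -0.4, -0.8]
gripper_width: 0.0855
grip_force: 0.0
time_s: 2.9
ee_pos: [0.58, -0.0585, 0.2395]
ee_rot: [[0.525, 0.851, 0.0], [0.851, -0.525, -0.0], [0.0, 0.001, -1.0]]
force: [0.8, -1.0, -0.6]
gripper_width: 0.0854
grip_force: 0.0
time_s: 3.4
ee_pos: [0.6047, -0.0198, 0.2392]
ee_rot: [[0.527, 0.85, -0.001], [0.85, -0.527, -0.001], [-0.001, -0.0, -1.0]]
force: [-1.7, -0.6, -0.4]
gripper_width: 0.0855
grip_force: 0.0
```

```bash
cat >> h.py <<'E'
def where():
    s=manip.sense(); R=s["ee_rot"]
    print("t",round(s["time_s"],2),"pos",s["ee_pos"].round(4),"yaz",np.degrees(np.arctan2(R[1,1],R[0,1])).round(2),"tilt",(R[:2,2]*57.3).round(2),"w",round(s["gripper_width"],4),"q",s["qpos"].round(0),"F",s["force"].round(1)); return s
def togo(x,y,z,yaz=None):
    s=manip.sense(); R=s["ee_rot"]; print("tool mm",(1000*R.T@(np.array([x,y,z])-s["ee_pos"])).round(1))
    if yaz is not None:
        a=np.degrees(np.arctan2(R[1,1],R[0,1])); print("turn rad",round(-np.radians((yaz-a+90)%180-90),3))
def wshot(n):
    m=manip.camera_model("wrist"); i=manip.read_camera("wrist"); cv2.imwrite(f"pics/{n}.png",i); np.save(f"pics/{n}.npy",m,allow_pickle=True); return m,i
def wm(n): return np.load(f"pics/{n}.npy",allow_pickle=True).item()
E
python3 - <<'E'
from h import *
where(); m,i=wshot("w1")
E
```

```text
t 3.4 pos [ 0.6047 -0.0198  0.2392] yaz -31.83 tilt [-0.04 -0.06] w 0.0855 q [  7.  27. -15. 107.   9.  47. -45.] F [-1.7 -0.6 -0.4]
```

View pics/w1.png

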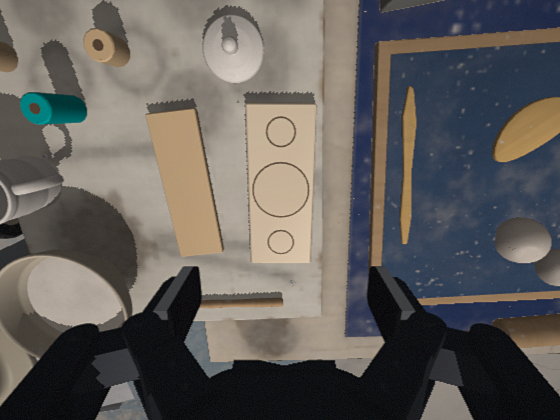

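The wrist view shows the rings at (281,132), (280,190) and (281,242). The bridge corners are at (147,115), (197,109), (223,250) and (183,256), and the knob is at (230,45).

```bash
python3 - <<'E'
from h import *
m=wm("w1")
for k,uv,z in [("rL",(281,132),.014),("rM",(280.5,190),.014),("rR",(280.5,242),.014),("b1",(147,115),.012),("b2",(197,109),.012),("b3",(223,250),.012),("b4",(183,256),.012),("knob",(230,45),.034),("short",(97,44),.036)]:
    print(k,plane(m,uv,z).round(4))
g=cv2.cvtColor(cv2.imread("pics/w1.png"),cv2.COLOR_BGR2GRAY)
# ring fits: dark line pixels in windows
for n,(u,v,r0,r1) in {"L":(281,132,10,19),"M":(280.5,190,24,31),"R":(280.5,242,9,17)}.items():
    bh=cv2.morphologyEx(g,cv2.MORPH_BLACKHAT,np.ones((7,7)))
    ys,xs=np.nonzero(bh>30);d=np.hypot(xs-u,ys-v);k=(d>r0)&(d<r1)
    e=cv2.fitEllipse(np.c_[xs[k],ys[k]].astype(np.float32));print(n,np.round(e[0],2),np.round(e[1],1),k.sum(),plane(m,e[0],.014).round(4))
togo(.4055,.2718,.24,-5)
E
```

```text
rL [0.6345 0.0342 0.014 ]
rM [ 0.5962 -0.0259  0.014 ]
rR [ 0.5578 -0.0871  0.014 ]
b1 [0.5105 0.1339 0.012 ]
b2 [0.5646 0.1082 0.012 ]
b3 [ 0.484  -0.0565  0.012 ]
b4 [ 0.4318 -0.0348  0.012 ]
knob [0.6366 0.1365 0.034 ]
short [0.5213 0.2087 0.036 ]
L [280.32 131.32] [28.6 29.5] 200 [0.6342 0.0353 0.014 ]
M [280.18 189.26] [54.1 55.5] 349 [ 0.5963 -0.0248  0.014 ]
R [280.15 241.59] [23.  25.2] 144 [ 0.5577 -0.0864  0.014 ]
tool mm [ 142.6 -323.1   -0.8]
turn rad -0.468
```

```bash
python3 -m handwheel '[0,0,0,0,0,-0.117,1, 0,0,0,0,0,-0.117,1, 0,0,0,0,0,-0.117,1, 0,0,0,0,0,-0.117,1, 34,-28,0,0,0,0,1]'>/dev/null
python3 -m handwheel '[34,-28,0,0,0,0,1, 34,-28,0,0,0,0,1, 34,-28,0,0,0,0,1, 34,-28,0,0,0,0,1, 34,-28,0,0,0,0,1]' >/dev/null
python3 -m handwheel '[34,-28,0,0,0,0,1, 34,-28,0,0,0,0,1, 0,0,0,0,0,0,1, 0,0,0,0,0,0,1, 0,0,0,0,0,0,1]'
python3 - <<'E'
from h import *
where(); m,i=wshot("w2")
for l in("prop_a","jug"):
  for d in manip.pinpoint(l,"wrist"): print(l,(np.array(d["xy"])*[560,420]).round(),round(d["confidence"],2))
E
```

```text
time_s: 4.95
ee_pos: [0.4062, 0.2707, 0.2393]
ee_rot: [[0.087, 0.996, 0.0], [0.996, -0.087, -0.001], [-0.001, 0.0, -1.0]]
force: [0.1, -0.3, -0.7]
gripper_width: 0.0855
grip_force: 0.0
t 4.95 pos [0.4062 0.2707 0.2393] yaz -5.0 tilt [ 0.02 -0.05] w 0.0855 q [-20.  20. -27. 121.  13.  42. -60.] F [ 0.1 -0.3 -0.7]
prop_a [285. 176.] 0.86
prop_a [450. 160.] 0.61
prop_a [308. 235.] 0.58
jug [370. 128.] 0.73
```

View pics/w2.png

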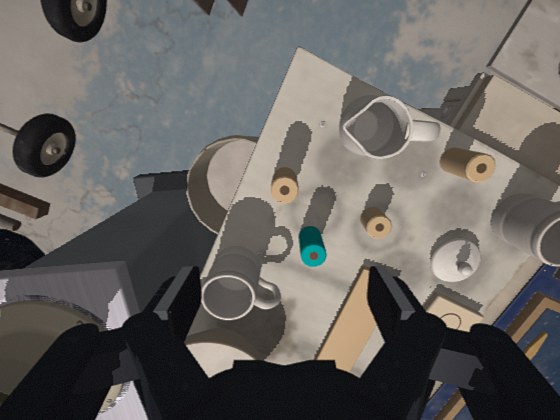

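The wrist view shows prop R's top at (285,190), the turquoise one at (314,256), the jug's round mouth near (377,127) and prop L's top at (481,167).

```bash
python3 - <<'E'
from h import *
m=wm("w2")
for k,uv,z in [("pR",(285,190),.06),("pL",(481,168),.06),("turq",(314,256),.06),("jugrim",(377,127),.083),("jughandle",(432,129),.075),("knob",(466,267),.036)]:
    print(k,plane(m,uv,z).round(4))
togo(.4065,.2725,.03)
E
```

```text
pR [0.4085 0.2725 0.06  ]
pL [0.6218 0.2783 0.06  ]
turq [0.436  0.1885 0.06  ]
jugrim [0.5021 0.3326 0.083 ]
jughandle [0.5587 0.3254 0.075 ]
knob [0.6346 0.1425 0.036 ]
tool mm [1.700e+00 1.000e-01 2.092e+02]
```

```bash
python3 -m handwheel '[1.7,1,40,0,0,0,1, 0,0,45,0,0,0,1, 0,0,45,0,0,0,1, 0,0,35,0,0,0,1, 0,0,20,0,0,0,1]' >/dev/null
python3 -m handwheel '[0,0,15,0,0,0,1, 0,0,9,0,0,0,1, 0,0,0,0,0,0,1, 0,0,0,0,0,0,0, 0,0,0,0,0,0,0]'
python3 -m handwheel '[0,0,0,0,0,0,0, 0,0,0,0,0,0,0, 0,0,0,0,0,0,0, 0,0,0,0,0,0,0, 0,0,0,0,0,0,0]'
python3 - <<'E'
from h import *
where()
for c in("scene","side"): cv2.imwrite(f"pics/{c}1.png",manip.read_camera(c))
E
```

```text
time_s: 6.1
ee_pos: [0.407, 0.274, 0.0311]
ee_rot: [[0.085, 0.996, 0.001], [0.996, -0.085, 0.001], [0.001, 0.001, -1.0]]
force: [0.0, 0.2, 0.1]
gripper_width: 0.059
grip_force: 0.0
time_s: 6.6
ee_pos: [0.4069, 0.274, 0.0311]
ee_rot: [[0.085, 0.996, 0.001], [0.996, -0.085, 0.001], [0.001, 0.001, -1.0]]
force: [0.3, -0.5, 8.3]
gripper_width: 0.0303
grip_force: 58.6
t 6.6 pos [0.4069 0.274  0.0311] yaz -4.88 tilt [0.07 0.04] w 0.0303 q [-34.  39. -10. 130.  30.  13. -76.] F [ 0.3 -0.5  8.3]
```

```bash
python3 -m handwheel '[0,0,-15,0,0,0,0, 0,0,-35,0,0,0,0, 0,0,-40,0,0,0,0, 0,0,-35,0,0,0,0, -20,10,-5,0,0,0,0]'
python3 -m handwheel '[-38,20,0,0,0,0,0, -40,20,0,0,0,0,0, -40,20,0,0,0,0,0, -40,20,0,0,0,0,0, -40,20,0,0,0,0,0]' >/dev/null
python3 -m handwheel '[-40,20,0,0,0,0,0, -40,20,0,0,0,0,0, -30,20,0,0,0,0,0, -18,10,0,0,0,0,0, 0,0,0,0,0,0,0]'
python3 - <<'E'
from h import *
where();togo(.5566,-.086,.047); wshot("w3")
E
```

```text
time_s: 7.2
ee_pos: [0.4155, 0.2564, 0.1644]
ee_rot: [[0.082, 0.997, 0.005], [0.997, -0.082, 0.005], [0.006, 0.005, -1.0]]
force: [0.5, -1.2, -1.1]
gripper_width: 0.0307
grip_force: 59.5
time_s: 8.2
ee_pos: [0.5571, -0.09, 0.1601]
ee_rot: [[0.09, 0.996, 0.0], [0.996, -0.09, -0.001], [-0.001, 0.0, -1.0]]
force: [-1.1, -0.2, -1.4]
gripper_width: 0.0308
grip_force: 59.5
t 8.2 pos [ 0.5571 -0.09    0.1601] yaz -5.18 tilt [ 0.02 -0.07] w 0.0308 q [ 21.  31. -26. 116.  22.  37. -24.] F [-1.1 -0.2 -1.4]
tool mm [  4.   -0.9 113.1]
```

```bash
python3 -m handwheel '[4,-1,30,0,0,0,0, 0,0,40,0,0,0,0, 0,0,25,0,0,0,0, 0,0,11,0,0,0,0, 0,0,4,0,0,0,0]' 
python3 -m handwheel '[0,0,2,0,0,0,0, 0,0,1,0,0,0,0, 0,0,0,0,0,0,0, 0,0,0,0,0,0,0, 0,0,0,0,0,0,0]' 
python3 - <<'E'
from h import *
where()
ims=[manip.read_camera(c) for c in("scene","side")]; w=wshot("w4")[1]
cv2.imwrite("pics/p4.png",np.hstack([cv2.resize(im[a:a+90,b:b+90],(400,400),interpolation=cv2.INTER_CUBIC) for im,a,b in((ims[0],130,290),(ims[1],120,230))]))
E
```

```text
time_s: 8.75
ee_pos: [0.5552, -0.0808, 0.0496]
ee_rot: [[0.083, 0.997, -0.002], [0.997, -0.083, 0.0], [0.0, -0.002, -1.0]]
force: [0.6, 0.6, -0.8]
gripper_width: 0.0301
grip_force: 59.5
time_s: 9.25
ee_pos: [0.556, -0.0822, 0.0478]
ee_rot: [[0.085, 0.996, 0.001], [0.996, -0.085, -0.0], [-0.0, 0.001, -1.0]]
force: [0.1, 0.0, -1.7]
gripper_width: 0.0309
grip_force: 59.5
t 9.25 pos [ 0.556  -0.0822  0.0478] yaz -4.88 tilt [ 0.05 -0.01] w 0.0309 q [ 15.  40. -18. 120.  30.  24. -32.] F [ 0.1  0.  -1.7]
```

View pics/p4.png

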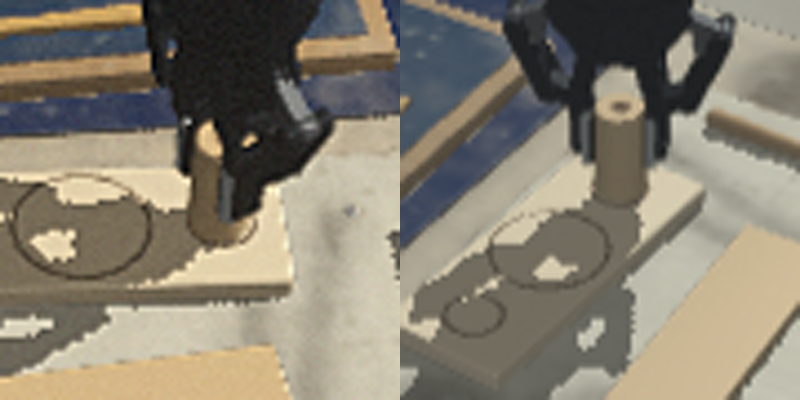

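The held prop stands a few mm left of ring R: part of the ring shows at its lower right. I shift it about 4 mm towards -y, set it down and let go.

```bash
python3 -m handwheel '[-3.8,0.8,0,0,0,0,0, 0,0,0,0,0,0,0, 0,0,2,0,0,0,0, 0,0,0,0,0,0,0, 0,0,0,0,0,0,0]' 
python3 - <<'E'
from h import *
where()
ims=[manip.read_camera(c) for c in("scene","side")]
cv2.imwrite("pics/p5.png",np.hstack([cv2.resize(im[a:a+50,b:b+50],(400,400),interpolation=cv2.INTER_CUBIC) for im,a,b in((ims[0],150,320),(ims[1],130,250))]))
E
```

```text
time_s: 9.9
ee_pos: [0.5563, -0.086, 0.0452]
ee_rot: [[0.085, 0.996, 0.0], [0.996, -0.085, -0.0], [-0.0, 0.0, -1.0]]
force: [0.2, -0.9, 0.1]
gripper_width: 0.0307
grip_force: 59.6
t 9.9 pos [ 0.5563 -0.086   0.0452] yaz -4.87 tilt [ 0.   -0.01] w 0.0307 q [ 15.  41. -18. 120.  30.  24. -31.] F [ 0.2 -0.9  0.1]
```

View pics/p5.png

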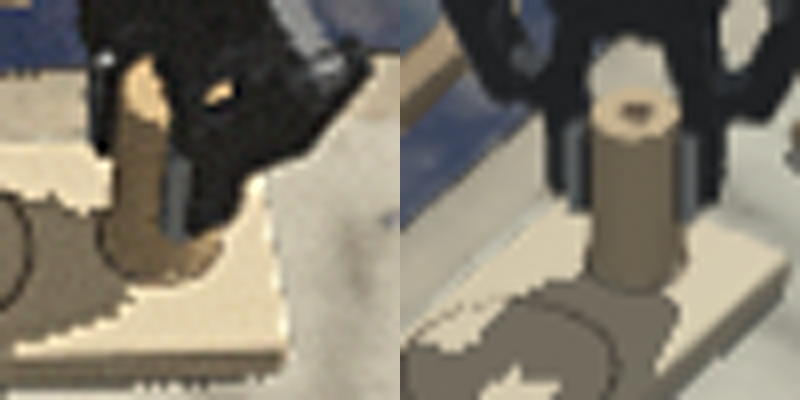

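```bash
python3 -m handwheel '[0,0,0,0,0,0,1, 0,0,0,0,0,0,1, 0,0,0,0,0,0,1, 0,0,0,0,0,0,1, 0,0,0,0,0,0,1]' 
python3 -m handwheel '[0,0,-20,0,0,0,1, 0,0,-40,0,0,0,1, 0,0,-45,0,0,0,1, 0,0,-45,0,0,0,1, 0,0,-30,0,0,0,1]' 
python3 -m handwheel '[0,0,-10,0,0,0,1, 0,0,0,0,0,0,1, 0,0,0,0,0,0,1, 0,0,0,0,0,0,1, 0,0,0,0,0,0,1]' 
python3 - <<'E'
from h import *
where();togo(.621,.2775,.236)
ims=[manip.read_camera(c) for c in("scene","side")];wi=wshot("w6")[1]
for n,im in zip(("scene","side"),ims): cv2.imwrite(f"pics/{n}6.png",im)
cv2.imwrite("pics/p6.png",np.hstack([cv2.resize(im[a:a+54,b:b+54],(265,265),interpolation=cv2.INTER_CUBIC) for im,a,b in((ims[0],143,315),(ims[1],123,245),(wi,160,250))]))
E
```

```text
time_s: 10.5
ee_pos: [0.5563, -0.0858, 0.0452]
ee_rot: [[0.085, 0.996, -0.0], [0.996, -0.085, 0.0], [0.0, -0.0, -1.0]]
force: [-0.3, -0.2, 0.6]
gripper_width: 0.0857
grip_force: 0.0
time_s: 11.0
ee_pos: [0.5568, -0.0857, 0.2283]
ee_rot: [[0.085, 0.996, 0.003], [0.996, -0.085, -0.0], [0.0, 0.003, -1.0]]
force: [-0.4, -0.0, 0.5]
gripper_width: 0.0854
grip_force: 0.0
time_s: 11.5
ee_pos: [0.5557, -0.0857, 0.2338]
ee_rot: [[0.085, 0.996, -0.002], [0.996, -0.085, 0.0], [0.0, -0.002, -1.0]]
force: [0.6, 0.0, -0.1]
gripper_width: 0.0853
grip_force: 0.0
t 11.5 pos [ 0.5557 -0.0857  0.2338] yaz -4.85 tilt [-0.14  0.03] w 0.0853 q [ 24.  26. -30. 112.  18.  46. -20.] F [ 0.6  0.  -0.1]
tool mm [367.5  34.3  -2.2]
```

View pics/p6.png

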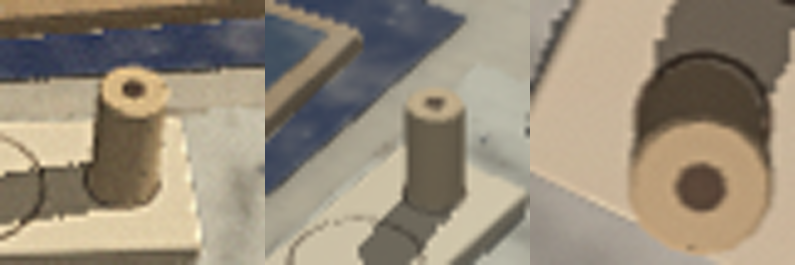

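Prop R stands centred in its ring in all three views. Next is prop L.

```bash
python3 -m handwheel '[30,3,0,0,0,0,1, 46,4.3,0,0,0,0,1, 46,4.3,0,0,0,0,1, 46,4.3,0,0,0,0,1, 46,4.3,0,0,0,0,1]' >/dev/null
python3 -m handwheel '[46,4.3,0,0,0,0,1, 46,4.3,0,0,0,0,1, 40,4,0,0,0,0,1, 21.5,2,0,0,0,0,1, 0,0,0,0,0,0,1]' >/dev/null
python3 -m handwheel '[0,0,0,0,0,0,1, 0,0,0,0,0,0,1, 0,0,0,0,0,0,1, 0,0,0,0,0,0,1, 0,0,0,0,0,0,1]' 
python3 - <<'E'
from h import *
where(); wi=wshot("w7")[1]
g=cv2.GaussianBlur(cv2.cvtColor(wi,cv2.COLOR_BGR2GRAY),(5,5),1)
print(plane(wm("w6"),(284.6,198.1),.074).round(4))
c=cv2.HoughCircles(g,cv2.HOUGH_GRADIENT,1,20,param1=100,param2=15,minRadius=10,maxRadius=20)
c=c[0]; c=c[np.hypot(c[:,0]-283,c[:,1]-195)<40];print(c)
for q in c[:3]: print(plane(wm("w7"),q[:2],.06).round(4))
cv2.imwrite("pics/w7c.png",cv2.resize(wi[100:300,180:480],None,fx=2.5,fy=2.5))
E
```

```text
time_s: 13.15
ee_pos: [0.6223, 0.2766, 0.2354]
ee_rot: [[0.086, 0.996, 0.0], [0.996, -0.086, -0.0], [-0.0, 0.0, -1.0]]
force: [-0.0, 0.3, 0.1]
gripper_width: 0.0851
grip_force: 0.0
t 13.15 pos [0.6223 0.2766 0.2354] yaz -4.93 tilt [ 0.01 -0.01] w 0.0851 q [-11.  34. -29.  97.  19.  54. -52.] F [-0.   0.3  0.1]
[ 0.5571 -0.0875  0.074 ]
[[282.5 192.5  14.5]]
[0.6217 0.2769 0.06  ]
```

View pics/w7c.png

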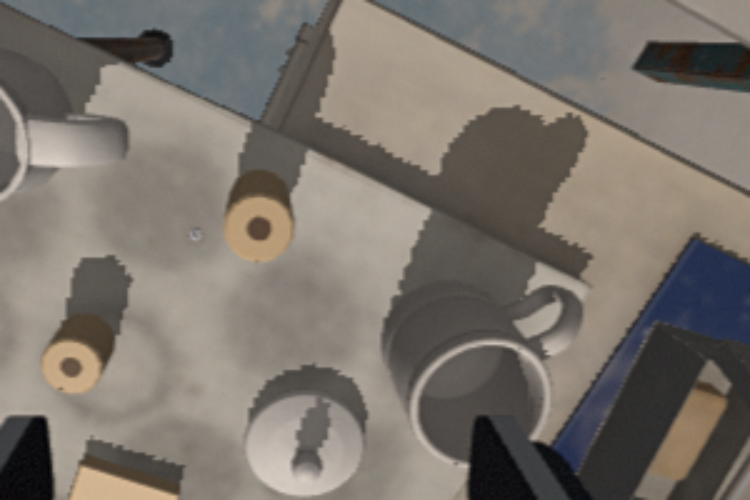

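Prop L's top is at crop (258,228), i.e. (.622,.278), directly under the tool. Descending and gripping.

```bash
python3 -m handwheel '[1,-0.5,35,0,0,0,1, 0,0,45,0,0,0,1, 0,0,45,0,0,0,1, 0,0,40,0,0,0,1, 0,0,25,0,0,0,1]' >/dev/null
python3 -m handwheel '[0,0,10,0,0,0,1, 0,0,4,0,0,0,1, 0,0,0,0,0,0,1, 0,0,0,0,0,0,0, 0,0,0,0,0,0,0]'
python3 -m handwheel '[0,0,0,0,0,0,0, 0,0,0,0,0,0,0, 0,0,0,0,0,0,0, 0,0,0,0,0,0,0, 0,0,0,0,0,0,0]'
python3 -m handwheel '[0,0,-15,0,0,0,0, 0,0,-35,0,0,0,0, 0,0,-40,0,0,0,0, 0,0,-35,0,0,0,0, 0,0,-10,0,0,0,0]'
python3 - <<'E'
from h import *
where();togo(.6326,.0355,.165)
E
```

```text
time_s: 14.2
ee_pos: [0.6225, 0.2787, 0.0328]
ee_rot: [[0.085, 0.996, 0.002], [0.996, -0.085, 0.001], [0.001, 0.002, -1.0]]
force: [0.4, 0.2, -0.6]
gripper_width: 0.0588
grip_force: 0.0
time_s: 14.7
ee_pos: [0.622, 0.2785, 0.0322]
ee_rot: [[0.085, 0.996, 0.001], [0.996, -0.085, 0.0], [0.0, 0.001, -1.0]]
force: [-0.9, -0.4, 6.3]
gripper_width: 0.031
grip_force: 59.1
time_s: 15.2
ee_pos: [0.6231, 0.2795, 0.1715]
ee_rot: [[0.085, 0.996, 0.005], [0.996, -0.085, 0.003], [0.003, 0.005, -1.0]]
force: [-0.0, 0.4, -0.8]
gripper_width: 0.0303
grip_force: 59.4
t 15.2 pos [0.6231 0.2795 0.1715] yaz -4.87 tilt [0.31 0.17] w 0.0303 q [-12.  38. -27. 100.  22.  47. -54.] F [-0.   0.4 -0.8]
tool mm [-242.3   30.1    5.8]
```

```bash
python3 -m handwheel '[-20,3,0,0,0,0,0, -35,5,0,0,0,0,0, -40,5,0,0,0,0,0, -40,5,0,0,0,0,0, -40,5,0,0,0,0,0]' >/dev/null
python3 -m handwheel '[-36,4,0,0,0,0,0, -20,3,0,0,0,0,0, -10,1,0,0,0,0,0, 0,0,30,0,0,0,0, 0,0,35,0,0,0,0]' >/dev/null
python3 -m handwheel '[0,0,30,0,0,0,0, 0,0,15,0,0,0,0, 0,0,6,0,0,0,0, 0,0,0,0,0,0,0, 0,0,0,0,0,0,0]' >/dev/null
python3 -m handwheel '[0,0,0,0,0,0,0, 0,0,0,0,0,0,0, 0,0,0,0,0,0,0, 0,0,0,0,0,0,0, 0,0,0,0,0,0,0]'
python3 - <<'E'
from h import *
where();togo(.6326,.0360,.0465)
E
```

```text
time_s: 17.2
ee_pos: [0.6322, 0.0356, 0.0504]
ee_rot: [[0.085, 0.996, 0.0], [0.996, -0.085, -0.0], [-0.0, 0.0, -1.0]]
force: [-0.0, -0.4, -0.7]
gripper_width: 0.0306
grip_force: 59.5
t 17.2 pos [0.6322 0.0356 0.0504] yaz -4.87 tilt [ 0.01 -0.  ] w 0.0306 q [  6.  44. -22. 110.  30.  32. -41.] F [-0.  -0.4 -0.7]
tool mm [0.5 0.4 3.9]
```

```bash
python3 -m handwheel '[0.5,0.4,3.5,0,0,0,0, 0,0,0,0,0,0,0, 0,0,0,0,0,0,0, 0,0,0,0,0,0,1, 0,0,0,0,0,0,1]'
python3 -m handwheel '[0,0,0,0,0,0,1, 0,0,0,0,0,0,1, 0,0,0,0,0,0,1, 0,0,-20,0,0,0,1, 0,0,-40,0,0,0,1]' 
python3 -m handwheel '[0,0,-45,0,0,0,1, 0,0,-45,0,0,0,1, 0,0,-35,0,0,0,1, 0,0,0,0,0,0,1, 0,0,0,0,0,0,1]' 
python3 -m handwheel '[0,0,0,0,0,0,1, 0,0,0,0,0,0,1, 0,0,0,0,0,0,1, 0,0,0,0,0,0,1, 0,0,0,0,0,0,1]' 
python3 - <<'E'
from h import *
where()
ims=[manip.read_camera(c) for c in("scene","side")];wi=wshot("w8")[1]
for n,im in zip(("scene","side"),ims): cv2.imwrite(f"pics/{n}8.png",im)
r=lambda im,a,b,h,w:cv2.resize(im[a:a+h,b:b+w],(400,300),interpolation=cv2.INTER_CUBIC)
cv2.imwrite("pics/p8.png",np.vstack([np.hstack([r(ims[0],140,255,82,110),r(ims[1],122,220,82,110)]),np.hstack([r(wi,140,230,82,110),r(wi,140,200,210,280)])]))
E
```

```text
time_s: 17.7
ee_pos: [0.6326, 0.0361, 0.0468]
ee_rot: [[0.085, 0.996, 0.0], [0.996, -0.085, 0.0], [0.0, 0.0, -1.0]]
force: [-0.4, 0.2, 0.0]
gripper_width: 0.0584
grip_force: 0.0
time_s: 18.2
ee_pos: [0.6308, 0.0359, 0.1048]
ee_rot: [[0.084, 0.996, -0.005], [0.996, -0.084, -0.0], [-0.001, -0.005, -1.0]]
force: [-0.4, 0.5, 0.2]
gripper_width: 0.0856
grip_force: 0.0
time_s: 18.7
ee_pos: [0.6327, 0.0358, 0.2325]
ee_rot: [[0.085, 0.996, 0.002], [0.996, -0.085, -0.0], [-0.0, 0.002, -1.0]]
force: [-0.3, -0.4, -0.4]
gripper_width: 0.0855
grip_force: 0.0
time_s: 19.2
ee_pos: [0.6325, 0.0362, 0.2313]
ee_rot: [[0.085, 0.996, -0.001], [0.996, -0.085, 0.0], [0.0, -0.001, -1.0]]
force: [0.3, -0.9, -0.7]
gripper_width: 0.0856
grip_force: 0.0
t 19.2 pos [0.6325 0.0362 0.2313] yaz -4.86 tilt [-0.04  0.01] w 0.0856 q [ 12.  31. -31. 103.  20.  51. -33.] F [ 0.3 -0.9 -0.7]
```

View pics/p8.png

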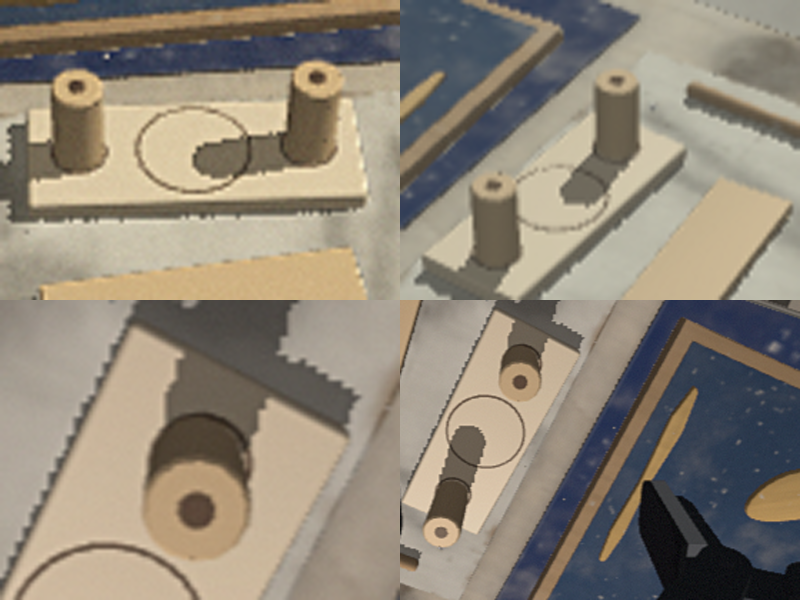

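Both props sit centred on their rings. Next is the lid.

```bash
python3 -m handwheel '[0,0,0,0,0,0.118,0.5, 0,0,0,0,0,0.118,0.5, 0,0,0,0,0,0.118,0.5, 0,0,0,0,0,0.118,0.5, 30,-18,0,0,0,0,0.5]' >/dev/null
python3 -m handwheel '[40,-22,10,0,0,0,0.5, 17,-10,10,0,0,0,0.5, 0,0,10,0,0,0,0.5, 0,0,0,0,0,0,0.5, 0,0,0,0,0,0,0.5]'>/dev/null
python3 -m handwheel '[0,0,0,0,0,0,0.5, 0,0,0,0,0,0,0.5, 0,0,0,0,0,0,0.5, 0,0,0,0,0,0,0.5, 0,0,0,0,0,0,0.5]'
python3 - <<'E'
from h import *
where(); wi=wshot("w9")[1]
S=manip.camera_model("scene");D=manip.camera_model("side")
cv2.imwrite("pics/w9c.png",cv2.resize(wi[140:340,180:400],None,fx=2.7,fy=2.7,interpolation=cv2.INTER_CUBIC))
E
```

```text
time_s: 20.85
ee_pos: [0.6362, 0.1362, 0.2019]
ee_rot: [[0.529, 0.849, 0.0], [0.849, -0.529, 0.0], [0.0, 0.0, -1.0]]
force: [0.4, -0.3, 0.3]
gripper_width: 0.0428
grip_force: 0.0
t 20.85 pos [0.6362 0.1362 0.2019] yaz -31.93 tilt [0.01 0.  ] w 0.0428 q [ -2.  33. -23. 103.  17.  47. -65.] F [ 0.4 -0.3  0.3]
```

View pics/w9c.png

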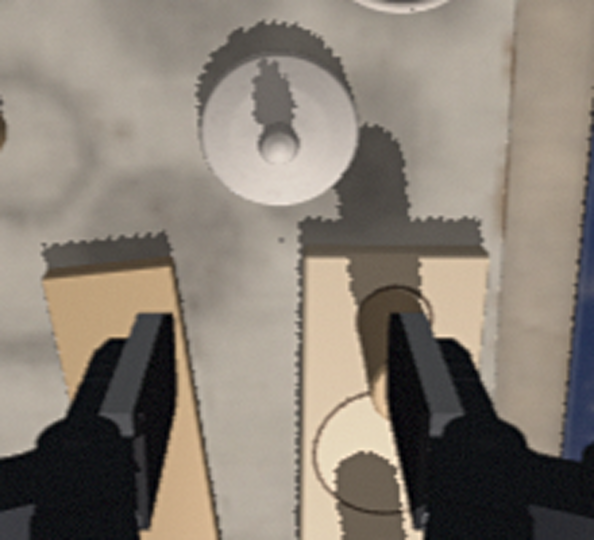

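The lid's outline is centred at crop (278,129) and its knob is at (278,146).

```bash
python3 - <<'E'
from h import *
k=[(wm("w9"),(283,194.1)),(wm("w7"),(302.8,286)),(wm("w1"),(230,45))]
print(tri(k),tri(k[:2]))
for z in(.031,.034): print(plane(wm("w9"),(283,194.1),z))
print(plane(wm("w9"),(283,187.8),.004)); togo(.6365,.137,.033)
E
```

```text
(array([0.63626038, 0.13717969, 0.03069074]), np.float64(0.0009397818999596582)) (array([0.63606307, 0.13647647, 0.02923278]), np.float64(0.0007571032737095765))
[0.6356079 0.1365737 0.031    ]
[0.63604505 0.13725739 0.034     ]
[0.63571553 0.13689233 0.004     ]
tool mm [ 8.000e-01 -1.000e-01  1.689e+02]
```

```bash
python3 -m handwheel '[0.5,0,35,0,0,0,0.5, 0,0,45,0,0,0,0.5, 0,0,40,0,0,0,0.5, 0,0,28,0,0,0,0.5, 0,0,14,0,0,0,0.5]' >/dev/null
python3 -m handwheel '[0,0,5,0,0,0,0.5, 0,0,2,0,0,0,0.5, 0,0,0,0,0,0,0.5, 0,0,0,0,0,0,0.5, 0,0,0,0,0,0,0]'
python3 -m handwheel '[0,0,0,0,0,0,0, 0,0,0,0,0,0,0, 0,0,0,0,0,0,0, 0,0,0,0,0,0,0, 0,0,0,0,0,0,0]'
python3 - <<'E'
from h import *
where()
E
```

```text
time_s: 21.9
ee_pos: [0.637, 0.1369, 0.0339]
ee_rot: [[0.529, 0.849, 0.002], [0.849, -0.529, 0.0], [0.001, 0.001, -1.0]]
force: [-0.3, 0.3, -0.7]
gripper_width: 0.0293
grip_force: 0.0
time_s: 22.4
ee_pos: [0.6366, 0.1369, 0.0335]
ee_rot: [[0.529, 0.849, 0.001], [0.849, -0.529, 0.0], [0.0, 0.001, -1.0]]
force: [-1.5, -0.4, 6.0]
gripper_width: 0.0121
grip_force: 58.6
t 22.4 pos [0.6366 0.1369 0.0335] yaz -31.91 tilt [0.04 0.  ] w 0.0121 q [ -7.  45. -16. 109.  24.  30. -71.] F [-1.5 -0.4  6. ]
```

```bash
python3 -m handwheel '[0,0,-8,0,0,0,0, 0,0,-20,0,0,0,0, 0,0,-35,0,0,0,0, 0,0,-40,0,0,0,0, 0,0,-27,0,0,0,0]'
python3 -m handwheel '[-15,5,0,0,0,0,0, -32,10,0,0,0,0,0, -35,11,0,0,0,0,0, -35,11,0,0,0,0,0, -28,8.5,0,0,0,0,0]' >/dev/null
python3 -m handwheel '[-15,5,0,0,0,0,0, 0,0,0,0,0,0,0, 0,0,0,0,0,0,0, 0,0,0,0,0,0,0, 0,0,0,0,0,0,0]'
python3 - <<'E'
from h import *
where();togo(.5945,-.0257,.049)
wi=wshot("w10")[1]
cv2.imwrite("pics/w10.png",wi)
E
```

```text
time_s: 22.9
ee_pos: [0.6369, 0.137, 0.1657]
ee_rot: [[0.529, 0.849, 0.002], [0.849, -0.529, 0.001], [0.002, 0.001, -1.0]]
force: [0.4, 0.1, -1.1]
gripper_width: 0.012
grip_force: 58.6
time_s: 23.9
ee_pos: [0.595, -0.0239, 0.1628]
ee_rot: [[0.527, 0.85, 0.0], [0.85, -0.527, 0.001], [0.001, -0.0, -1.0]]
force: [0.6, 0.1, -0.3]
gripper_width: 0.0121
grip_force: 58.6
t 23.9 pos [ 0.595  -0.0239  0.1628] yaz -31.78 tilt [0.01 0.04] w 0.0121 q [ 12.  32. -23. 112.  19.  39. -54.] F [ 0.6  0.1 -0.3]
tool mm [ -1.9   0.5 113.8]
```

View pics/w10.png

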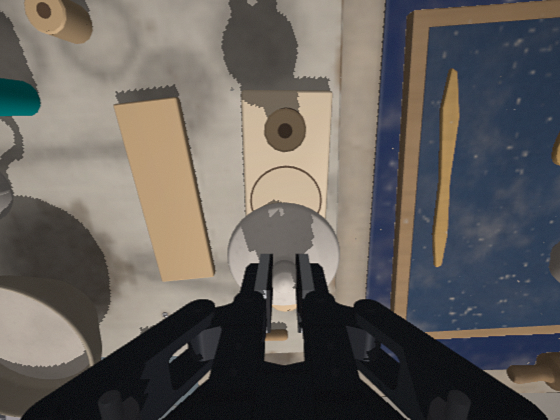

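The lid hangs level, and the ring is under it at (285,200). Lowering it.

```bash
python3 -m handwheel '[-2,0.5,25,0,0,0,0, 0,0,35,0,0,0,0, 0,0,30,0,0,0,0, 0,0,15,0,0,0,0, 0,0,5,0,0,0,0]' >/dev/null
python3 -m handwheel '[0,0,2,0,0,0,0, 0,0,0,0,0,0,0, 0,0,0,0,0,0,0, 0,0,0,0,0,0,0, 0,0,0,0,0,0,0]' 
python3 - <<'E'
from h import *
where();togo(.5945,-.0257,.048)
E
```

```text
time_s: 24.95
ee_pos: [0.5944, -0.0278, 0.0515]
ee_rot: [[0.529, 0.849, 0.001], [0.849, -0.529, -0.0], [0.001, 0.001, -1.0]]
force: [-0.5, 0.7, -0.8]
gripper_width: 0.0119
grip_force: 58.6
t 24.95 pos [ 0.5944 -0.0278  0.0515] yaz -31.92 tilt [ 0.06 -0.  ] w 0.0119 q [  8.  41. -17. 116.  25.  26. -59.] F [-0.5  0.7 -0.8]
tool mm [ 1.8 -1.   3.5]
```

```bash
python3 -m handwheel '[1.6,-0.9,0,0,0,0,0, 0,0,2,0,0,0,0, 0,0,1.5,0,0,0,0, 0,0,0,0,0,0,0, 0,0,0,0,0,0,0]' 
python3 - <<'E'
from h import *
where();togo(.5945,-.0257,.048)
ims=[manip.read_camera(c) for c in("scene","side")]
r=lambda im,a,b,h,w:cv2.resize(im[a:a+h,b:b+w],(400,300),interpolation=cv2.INTER_CUBIC)
cv2.imwrite("pics/p11.png",np.hstack([r(ims[0],155,273,54,72),r(ims[1],145,230,54,72)]))
E
```

```text
time_s: 25.45
ee_pos: [0.594, -0.0256, 0.0475]
ee_rot: [[0.528, 0.849, -0.0], [0.849, -0.528, -0.0], [-0.0, -0.0, -1.0]]
force: [-1.8, 0.7, 6.4]
gripper_width: 0.012
grip_force: 59.3
t 25.45 pos [ 0.594  -0.0256  0.0475] yaz -31.9 tilt [-0. -0.] w 0.012 q [  8.  41. -17. 116.  25.  26. -60.] F [-1.8  0.7  6.4]
tool mm [ 0.2  0.5 -0.5]
```

View pics/p11.png

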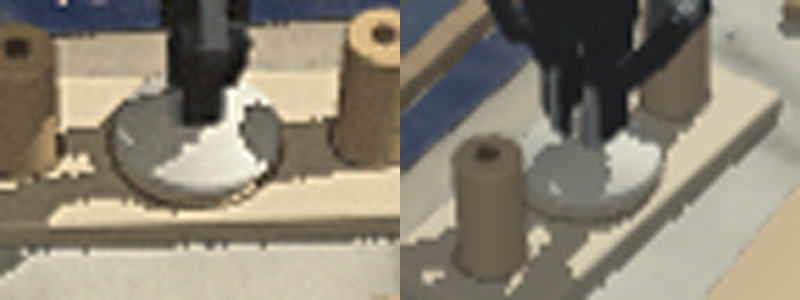

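The lid has touched down (6 N), with the ring showing evenly around it. I release it and go over the bridge.

```bash
python3 -m handwheel '[0,0,0,0,0,0,0.5, 0,0,0,0,0,0,0.5, 0,0,0,0,0,0,0.5, 0,0,-10,0,0,0,0.5, 0,0,-30,0,0,0,0.5]' 
python3 -m handwheel '[0,0,-40,0,0,0,0.5, 0,0,-45,0,0,0,1, 0,-30,-35,0,0,0,1, 0,-40,0,0,0,-0.05,1, 0,-40,0,0,0,-0.055,1]' >/dev/null
python3 -m handwheel '[0,-7,0,0,0,0,1, 0,0,0,0,0,0,1, 0,0,0,0,0,0,1, 0,0,0,0,0,0,1, 0,0,0,0,0,0,1]' 
cat >> h.py <<'E'
def topdown(im,m,z,x0,x1,y0,y1,k=2000):
    # world window -> image, px per m = k; col = (y-y0)*k, row=(x-x0)*k
    P=np.float32([[x0,y0],[x0,y1],[x1,y1],[x1,y0]]);src=np.float32([proj(m,[*p,z]) for p in P])
    W,H=int((y1-y0)*k),int((x1-x0)*k);dst=np.float32([[0,0],[W,0],[W,H],[0,H]])
    return cv2.warpPerspective(im,cv2.getPerspectiveTransform(src,dst),(W,H),flags=cv2.INTER_CUBIC)
E
python3 - <<'E'
from h import *
where(); wi=wshot("w12")[1]; m=wm("w12")
def rect(im,m,tag,z=.012):
    t=topdown(im,m,z,.36,.60,-.08,.16); h=cv2.cvtColor(t,cv2.COLOR_BGR2HSV)
    mk=cv2.morphologyEx(((h[...,1]>70)&(h[...,0]<25)).astype(np.uint8),cv2.MORPH_OPEN,np.ones((7,7)))
    cs,_=cv2.findContours(mk,0,1);c=max(cs,key=cv2.contourArea);(a,b),wh,an=cv2.minAreaRect(c)
    box=cv2.boxPoints(((a,b),wh,an)); e=max((box[1]-box[0],box[2]-box[1]),key=np.linalg.norm)
    print(tag,"c",round(.36+b/2000,4),round(-.08+a/2000,4),"size",np.array(wh)/2,"fill",cv2.contourArea(c)/wh[0]/wh[1],"az",np.degrees(np.arctan2(e[0],e[1]))%180)
rect(wi,m,"wrist")
for c in("scene","side"): im=manip.read_camera(c); cv2.imwrite(f"pics/{c}12.png",im)
rect(cv2.imread("pics/scene8.png"),manip.camera_model("scene"),"scene8");rect(cv2.imread("pics/side8.png"),manip.camera_model("side"),"side8")
E
```

```text
time_s: 26.05
ee_pos: [0.5927, -0.0257, 0.086]
ee_rot: [[0.528, 0.849, -0.004], [0.849, -0.528, -0.0], [-0.002, -0.004, -1.0]]
force: [0.6, -0.5, -0.1]
gripper_width: 0.0426
grip_force: 0.0
time_s: 27.05
ee_pos: [0.4943, 0.0331, 0.207]
ee_rot: [[0.438, 0.899, -0.0], [0.899, -0.438, 0.0], [0.0, -0.0, -1.0]]
force: [0.7, -0.4, 1.0]
gripper_width: 0.0855
grip_force: 0.0
t 27.05 pos [0.4943 0.0331 0.207 ] yaz -25.97 tilt [-0.01  0.01] w 0.0855 q [ 10.  23. -28. 122.  17.  38. -55.] F [ 0.7 -0.4  1. ]
wrist c 0.4947 0.0395 size [188.38417053  59.23572922] fill 0.9780941751287248 az 64.45377
scene8 c 0.4899 0.0412 size [191.06248474  67.37059021] fill 0.9606807283841584 az 64.53665
side8 c 0.3637 -0.0777 size [7.5 4.5] fill 0.7185185185185186 az 0.0
```

```bash
python3 -m handwheel '[6,-2.4,30,0,0,-0.007,1, 0,0,45,0,0,0,1, 0,0,45,0,0,0,1, 0,0,40,0,0,0,1, 0,0,20,0,0,0,1]' >/dev/null
python3 -m handwheel '[0,0,10,0,0,0,1, 0,0,5,0,0,0,1, 0,0,0,0,0,0,0.8, 0,0,0,0,0,0,0.8, 0,0,0,0,0,0,0.8]' 
python3 -m handwheel '[0,0,1,0,0,0,0.8, 0,0,0,0,0,0,0.8, 0,0,0,0,0,0,0.8, 0,0,0,0,0,0,0.8, 0,0,0,0,0,0,0.8]' 
```

```text
time_s: 28.2
ee_pos: [0.4946, 0.0399, 0.0133]
ee_rot: [[0.431, 0.902, 0.002], [0.902, -0.431, 0.0], [0.001, 0.001, -1.0]]
force: [-0.0, 0.1, 0.1]
gripper_width: 0.0681
grip_force: 0.0
time_s: 28.7
ee_pos: [0.4939, 0.0401, 0.0113]
ee_rot: [[0.43, 0.903, -0.0], [0.903, -0.43, -0.0], [-0.0, -0.0, -1.0]]
force: [0.1, 0.5, 0.1]
gripper_width: 0.0686
grip_force: 0.0
```

Next I inch down to find the surface by force.

```bash
for i in 1 2 3; do python3 -m handwheel '[0,0,1,0,0,0,0.8, 0,0,0,0,0,0,0.8, 0,0,1,0,0,0,0.8, 0,0,0,0,0,0,0.8, 0,0,0,0,0,0,0.8]' | egrep 'pos|force: \['; done
```

```text
ee_pos: [0.4938, 0.0401, 0.0092]
force: [0.2, 0.5, -0.1]
ee_pos: [0.4939, 0.0401, 0.0072]
force: [-0.8, -0.2, -1.0]
ee_pos: [0.4939, 0.0401, 0.0052]
force: [-0.1, -0.3, -0.2]
```

```bash
python3 -m handwheel '[0,0,1,0,0,0,0.8, 0,0,0,0,0,0,0.75, 0,0,0,0,0,0,0.72, 0,0,0,0,0,0,0, 0,0,0,0,0,0,0]'
python3 -m handwheel '[0,0,0,0,0,0,0, 0,0,0,0,0,0,0, 0,0,0,0,0,0,0, 0,0,0,0,0,0,0, 0,0,0,0,0,0,0]'
python3 -m handwheel '[0,0,-4,0,0,0,0, 0,0,-10,0,0,0,0, 0,0,-15,0,0,0,0, 0,0,-15,0,0,0,0, 0,0,0,0,0,0,0]'
python3 -m handwheel '[0,0,-20,0,0,0,0, 0,0,-40,0,0,0,0, 0,0,-40,0,0,0,0, 0,0,-30,0,0,0,0, 0,0,-10,0,0,0,0]'
python3 - <<'E'
from h import *
where();togo(.5945,-.026,.19,-31.9)
for c in("scene","side"): im=manip.read_camera(c); cv2.imwrite(f"pics/{c}13.png",im)
E
```

```text
time_s: 30.7
ee_pos: [0.4941, 0.0401, 0.0048]
ee_rot: [[0.43, 0.903, 0.001], [0.903, -0.43, -0.0], [0.0, 0.001, -1.0]]
force: [-1.2, -1.0, 9.1]
gripper_width: 0.0582
grip_force: 63.6
time_s: 31.2
ee_pos: [0.4941, 0.0401, 0.0048]
ee_rot: [[0.43, 0.903, 0.001], [0.903, -0.43, -0.0], [0.0, 0.001, -1.0]]
force: [-0.5, 0.5, 8.6]
gripper_width: 0.0583
grip_force: 63.6
time_s: 31.7
ee_pos: [0.4945, 0.0399, 0.05]
ee_rot: [[0.431, 0.902, 0.002], [0.902, -0.431, 0.0], [0.001, 0.002, -1.0]]
force: [-0.2, -0.5, -3.2]
gripper_width: 0.0582
grip_force: 65.5
time_s: 32.2
ee_pos: [0.4948, 0.04, 0.1906]
ee_rot: [[0.431, 0.902, 0.004], [0.902, -0.431, 0.0], [0.002, 0.003, -1.0]]
force: [1.1, 0.2, -3.1]
gripper_width: 0.0581
grip_force: 65.8
t 32.2 pos [0.4948 0.04   0.1906] yaz -25.53 tilt [0.21 0.01] w 0.0581 q [ 10.  25. -29. 123.  20.  36. -58.] F [ 1.1  0.2 -3.1]
tool mm [-16.6 118.4   1. ]
turn rad 0.111
```

```bash
python3 -m handwheel '[0,0,0,0,0,0.05,0, 0,0,0,0,0,0.063,0, 0,15,0,0,0,0,0, 0,30,0,0,0,0,0, -1,32,0,0,0,0,0]' >/dev/null
python3 -m handwheel '[-1,27,0,0,0,0,0, -1,15,0,0,0,0,0, 0,0,0,0,0,0,0, 0,0,0,0,0,0,0, 0,0,0,0,0,0,0]' >/dev/null
python3 -m handwheel '[0,0,0,0,0,0,0, 0,0,30,0,0,0,0, 0,0,35,0,0,0,0, 0,0,10,0,0,0,0, 0,0,0,0,0,0,0]' >/dev/null
python3 -m handwheel '[0,0,0,0,0,0,0, 0,0,0,0,0,0,0, 0,0,0,0,0,0,0, 0,0,0,0,0,0,0, 0,0,0,0,0,0,0]'
python3 - <<'E'
from h import *
where();togo(.5944,-.0258,.0795,-32)
wi=wshot("w14")[1];m=wm("w14")
ims=[manip.read_camera(c) for c in("scene","side")]
for n,im in zip(("scene","side"),ims): cv2.imwrite(f"pics/{n}14.png",im)
r=lambda im,a,b,h,w:cv2.resize(im[a:a+h,b:b+w],(400,300),interpolation=cv2.INTER_CUBIC)
cv2.imwrite("pics/p14.png",np.vstack([np.hstack([r(ims[0],125,245,90,120),r(ims[1],95,215,90,120)]),np.hstack([r(wi,0,0,420,560),r(wi,60,200,120,160)])]))
E
```

```text
time_s: 34.3
ee_pos: [0.5935, -0.0256, 0.1138]
ee_rot: [[0.53, 0.848, 0.001], [0.848, -0.53, -0.0], [0.0, 0.001, -1.0]]
force: [0.1, -0.0, -1.8]
gripper_width: 0.058
grip_force: 65.7
t 34.3 pos [ 0.5935 -0.0256  0.1138] yaz -31.98 tilt [ 0.04 -0.01] w 0.058 q [ 12.  36. -23. 114.  24.  34. -58.] F [ 0.1 -0.  -1.8]
tool mm [ 0.3  0.9 34.3]
turn rad 0.0
```

View pics/p14.png

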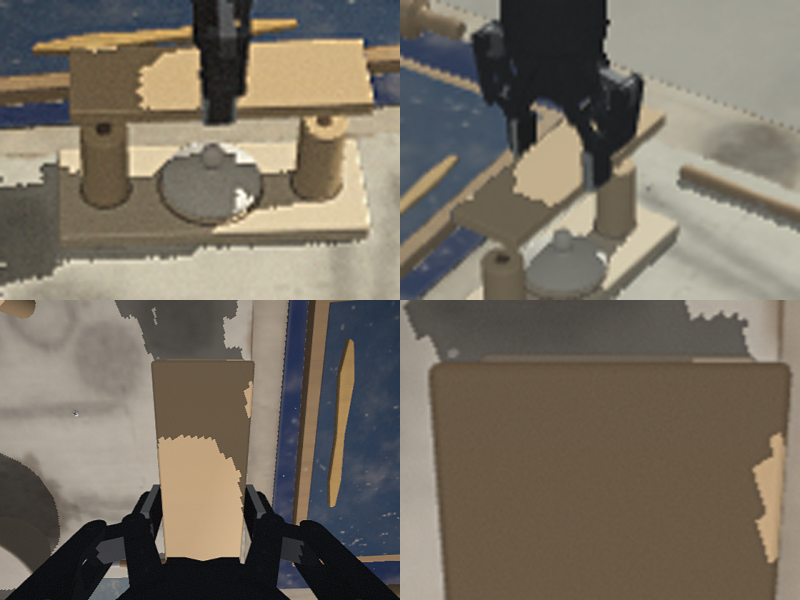

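The bridge hangs level above both props, parallel to and centred over the base slab; the lid is in place. Lowering gently.

```bash
python3 -m handwheel '[0.3,0.8,12,0,0,0,0, 0,0,12,0,0,0,0, 0,0,6,0,0,0,0, 0,0,2.5,0,0,0,0, 0,0,0,0,0,0,0]' >/dev/null
for i in 1 2; do python3 -m handwheel '[0,0,0.7,0,0,0,0, 0,0,0,0,0,0,0, 0,0,0.5,0,0,0,0, 0,0,0,0,0,0,0, 0,0,0,0,0,0,0]' | egrep "pos|force: \["; done
```

```text
ee_pos: [0.5942, -0.0257, 0.0797]
force: [0.2, -0.3, -2.6]
ee_pos: [0.5942, -0.0256, 0.0789]
force: [-1.6, -1.0, 5.9]
```

```bash
python3 -m handwheel '[0,0,0,0,0,0,1, 0,0,0,0,0,0,1, 0,0,0,0,0,0,1, 0,0,-10,0,0,0,1, 0,0,-30,0,0,0,1]' 
python3 -m handwheel '[0,0,-40,0,0,0,1, 0,0,-45,0,0,0,1, 0,0,-45,0,0,0,1, 0,0,-5,0,0,0,1, 0,0,0,0,0,-0.127,1]' >/dev/null
python3 -m handwheel '[0,0,0,0,0,-0.135,1, 0,0,0,0,0,-0.135,1, 0,0,0,0,0,-0.135,1, 0,0,0,0,0,-0.135,1, 0,0,0,0,0,-0.135,1]' >/dev/null
python3 -m handwheel '[0,0,0,0,0,-0.135,1, 0,0,0,0,0,-0.135,1, 0,0,0,0,0,-0.135,1, 0,0,0,0,0,-0.135,1, 0,0,0,0,0,-0.135,1]' >/dev/null
python3 -m handwheel '[0,0,0,0,0,-0.135,1, 0,0,0,0,0,-0.135,1, 0,0,0,0,0,-0.135,1, 0,0,0,0,0,-0.135,1, 0,0,0,0,0,0,1]' 
python3 - <<'E'
from h import *
where();togo(.504,.331,.25,83)
wshot("w15")
for c in("scene","side"): im=manip.read_camera(c); cv2.imwrite(f"pics/{c}15.png",im)
E
```

```text
time_s: 36.45
ee_pos: [0.5927, -0.0256, 0.1171]
ee_rot: [[0.529, 0.849, -0.004], [0.849, -0.529, 0.0], [-0.002, -0.004, -1.0]]
force: [-0.2, -0.1, 0.1]
gripper_width: 0.0854
grip_force: 0.0
time_s: 38.45
ee_pos: [0.5939, -0.0259, 0.2531]
ee_rot: [[-0.994, 0.11, -0.001], [0.11, 0.994, 0.0], [0.001, 0.0, -1.0]]
force: [-0.0, -0.2, 0.5]
gripper_width: 0.0859
grip_force: 0.0
t 38.45 pos [ 0.5939 -0.0259  0.2531] yaz 83.69 tilt [-0.05  0.02] w 0.0859 q [ 35.  36. -60. 106.  36.  59.  45.] F [-0.  -0.2  0.5]
tool mm [128.5 344.9   3.3]
turn rad 0.012
```

```bash
python3 -m handwheel '[10,25,0,0,0,0,1, 16,43,0,0,0,0,1, 16,43,0,0,0,0,1, 16,43,0,0,0,0,1, 16,43,0,0,0,0,1]' >/dev/null
python3 -m handwheel '[16,43,0,0,0,0,1, 16,43,0,0,0,0,1, 12,35,0,0,0,0,1, 10,27,0,0,0,0,1, 0,0,0,0,0,0,1]'
python3 -m handwheel '[0,0,0,0,0,0,1, 0,0,0,0,0,0,1, 0,0,0,0,0,0,1, 0,0,0,0,0,0,1, 0,0,0,0,0,0,1]' 
python3 - <<'E'
from h import *
where();wi=wshot("w16")[1]
print([(d["extent"],d["confidence"]) for d in manip.recognise("jug","wrist")],[d["xy"] for d in manip.pinpoint("jug","wrist")])
cv2.imwrite("pics/scene16.png",manip.read_camera("scene"));cv2.imwrite("pics/side16.png",manip.read_camera("side"))
a=np.zeros((600,800,3),np.uint8)
a[:,:450]=cv2.resize(wi[60:340,170:380],(450,600),interpolation=cv2.INTER_CUBIC)
q=cv2.imread("pics/scene15.png")[140:207,250:340];a[:260,450:]=cv2.resize(q,(350,260),interpolation=cv2.INTER_CUBIC)
q=cv2.imread("pics/side15.png")[100:185,215:305];a[265:595,450:]=cv2.resize(q,(350,330),interpolation=cv2.INTER_CUBIC)
cv2.imwrite("pics/p16.png",a)
E
```

```text
time_s: 39.6
ee_pos: [0.5031, 0.3364, 0.2542]
ee_rot: [[-0.994, 0.108, 0.0], [0.108, 0.994, 0.003], [0.0, 0.003, -1.0]]
force: [0.0, -0.7, 0.1]
gripper_width: 0.0854
grip_force: 0.0
time_s: 40.1
ee_pos: [0.5058, 0.3307, 0.2534]
ee_rot: [[-0.994, 0.113, 0.0], [0.113, 0.994, -0.0], [-0.0, -0.0, -1.0]]
force: [0.8, 0.2, 0.9]
gripper_width: 0.0855
grip_force: 0.0
t 40.1 pos [0.5058 0.3307 0.2534] yaz 83.51 tilt [ 0.   -0.01] w 0.0855 q [ -2.  35. -57. 105.  34.  59.  11.] F [0.8 0.2 0.9]
[([0.4584, 0.3764, 0.093, 0.201], 0.85)] [[0.5066, 0.445]]
```

View pics/p16.png

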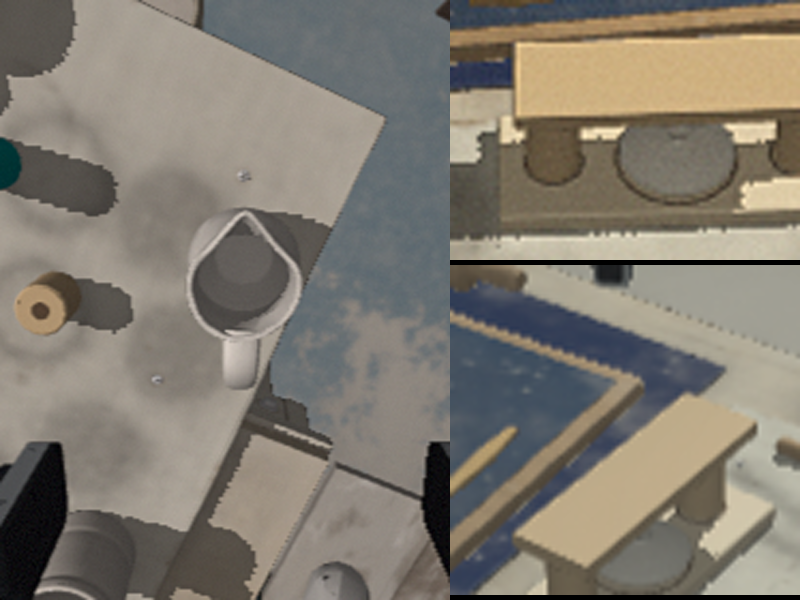

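The final allowed view shows three things:
- **Bridge:** resting squarely on both props.
- **Jug:** rim centre at crop (245,282), inner bottom near (240,268).
- **Handle:** along the tool's x axis, so the jaws close across the round body.

```bash
python3 - <<'E'
from h import *
m=wm("w16")
for z in(.075,.083):print(plane(m,(284.3,191.6),z).round(4))
print("bottom",plane(m,(282,185),.004).round(4),"rim edges width",(plane(m,(258.2,191.6),.083)-plane(m,(310.5,191.6),.083)).round(4))
print("static rim .5060 .3302")
togo(.504,.3315,.036)
# bridge placed: rect in static/wrist frames at z=.086
def rect(im,m,tag,z):
    t=topdown(im,m,z,.47,.72,-.15,.10); h=cv2.cvtColor(t,cv2.COLOR_BGR2HSV)
    mk=cv2.morphologyEx(((h[...,1]>85)&(h[...,0]<25)&(h[...,2]>150)).astype(np.uint8),cv2.MORPH_OPEN,np.ones((9,9)))
    cs,_=cv2.findContours(mk,0,1);c=max(cs,key=cv2.contourArea);(a,b),wh,an=cv2.minAreaRect(c)
    box=cv2.boxPoints(((a,b),wh,an)); e=max((box[1]-box[0],box[2]-box[1]),key=np.linalg.norm)
    print(tag,"c",round(.47+b/2000,4),round(-.15+a/2000,4),"size",(np.array(wh)/2).round(1),"az",np.degrees(np.arctan2(e[0],e[1]))%180)
rect(cv2.imread("pics/scene16.png"),manip.camera_model("scene"),"scene",.086)
rect(cv2.imread("pics/side16.png"),manip.camera_model("side"),"side",.086)
rect(cv2.imread("pics/w15.png"),wm("w15"),"w15",.086)
E
```

```text
[0.5073 0.3321 0.075 ]
[0.5052 0.3324 0.083 ]
bottom [0.5164 0.3281 0.004 ] rim edges width [-0.0064 -0.056   0.    ]
static rim .5060 .3302
tool mm [ 1.500e+00 -1.000e-01  2.174e+02]
scene c 0.592 -0.0256 size [189.3  61. ] az 58.0188
side c 0.7011 -0.0296 size [88.1 10.1] az 63.434948
w15 c 0.5933 -0.0266 size [187.1  58.2] az 58.06721
```

```bash
python3 - <<'E'
from h import *
m=wm("w16"); s=plane(m,(283.4,158.9),.085)
for z in (.06,.07,.08):
    h=plane(m,(281.5,241),z); d=(s-h);d[2]=0;L=np.linalg.norm(d); c=(s+h)/2+d/L*.013
    print(z,L.round(4),"origin+13",c.round(4),"az handle",np.degrees(np.arctan2(-d[1],-d[0])).round(1),"spout",s.round(4),"spout-39",(s-d/L*.039).round(4),"handle+65",(h+d/L*.065).round(4))
E
```

```text
0.06 0.1041 origin+13 [0.5086 0.3301 0.0725] az handle -7.8 spout [0.47   0.3354 0.085 ] spout-39 [0.5086 0.3301 0.085 ] handle+65 [0.5087 0.3301 0.06  ]
0.07 0.0995 origin+13 [0.5064 0.3304 0.0775] az handle -7.8 spout [0.47   0.3354 0.085 ] spout-39 [0.5086 0.3301 0.085 ] handle+65 [0.5042 0.3307 0.07  ]
0.08 0.095 origin+13 [0.5041 0.3307 0.0825] az handle -7.8 spout [0.47   0.3354 0.085 ] spout-39 [0.5086 0.3301 0.085 ] handle+65 [0.4997 0.3313 0.08  ]
```

```bash
python3 -m handwheel '[-1.2,0,30,0,0,0.02,1, 0,0,45,0,0,0,1, 0,0,40,0,0,0,1, 0,0,25,0,0,0,1, 0,0,0,0,0,0,1]' >/dev/null
python3 -m handwheel '[0,0,0,0,0,0,1, 0,0,15,0,0,0,1, 0,0,20,0,0,0,1, 0,0,20,0,0,0,1, 0,0,10,0,0,0,1]'
python3 -m handwheel '[0,0,8,0,0,0,1, 0,0,4,0,0,0,1, 0,0,0,0,0,0,1, 0,0,0,0,0,0,1, 0,0,0,0,0,0,1]' 
python3 - <<'E'
from h import *
where();togo(.507,.3305,.036)
E
```

```text
time_s: 41.35
ee_pos: [0.5068, 0.3312, 0.0478]
ee_rot: [[-0.991, 0.132, 0.0], [0.132, 0.991, -0.0], [-0.0, -0.0, -1.0]]
force: [0.4, 0.2, 0.1]
gripper_width: 0.0853
grip_force: 0.0
time_s: 41.85
ee_pos: [0.5068, 0.3316, 0.037]
ee_rot: [[-0.991, 0.131, 0.001], [0.131, 0.991, 0.0], [-0.001, 0.001, -1.0]]
force: [0.4, 0.3, 0.5]
gripper_width: 0.0853
grip_force: 0.0
t 41.85 pos [0.5068 0.3316 0.037 ] yaz 82.45 tilt [0.04 0.03] w 0.0853 q [-11.  49. -43. 114.  53.  40.  -6.] F [0.4 0.3 0.5]
tool mm [-0.3 -1.   1. ]
```

Clear around the jug. Closing and lifting a little.

```bash
python3 -m handwheel '[0,-0.8,0,0,0,0,1, 0,0,0,0,0,0,0, 0,0,0,0,0,0,0, 0,0,0,0,0,0,0, 0,0,0,0,0,0,0]'
python3 -m handwheel '[0,0,0,0,0,0,0, 0,0,-4,0,0,0,0, 0,0,-10,0,0,0,0, 0,0,-10,0,0,0,0, 0,0,0,0,0,0,0]'
python3 -m handwheel '[0,0,0,0,0,0,0, 0,0,0,0,0,0,0, 0,0,0,0,0,0,0, 0,0,0,0,0,0,0, 0,0,0,0,0,0,0]'
python3 - <<'E'
from h import *
where(); 
for c in("scene","side"): im=manip.read_camera(c); cv2.imwrite(f"pics/{c}17.png",im)
E
```

```text
time_s: 42.35
ee_pos: [0.5066, 0.3304, 0.0373]
ee_rot: [[-0.991, 0.131, 0.001], [0.131, 0.991, -0.001], [-0.001, -0.0, -1.0]]
force: [-1.5, -2.9, 10.8]
gripper_width: 0.0616
grip_force: 64.1
time_s: 42.85
ee_pos: [0.507, 0.3312, 0.062]
ee_rot: [[-0.991, 0.132, 0.002], [0.132, 0.991, 0.001], [-0.001, 0.002, -1.0]]
force: [-0.1, 0.4, -2.3]
gripper_width: 0.0615
grip_force: 65.6
time_s: 43.35
ee_pos: [0.5064, 0.3305, 0.0601]
ee_rot: [[-0.991, 0.131, -0.0], [0.131, 0.991, -0.0], [0.0, -0.0, -1.0]]
force: [-1.0, 0.1, -1.6]
gripper_width: 0.0618
grip_force: 65.6
t 43.35 pos [0.5064 0.3305 0.0601] yaz 82.45 tilt [-0.02 -0.01] w 0.0618 q [-10.  47. -44. 113.  51.  42.  -4.] F [-1.   0.1 -1.6]
```

```bash
python3 -m handwheel '[0,0,-15,0,0,0,0, 0,0,-30,0,0,0,0, 0,0,-40,0,0,0,0, 0,0,-40,0,0,0,0, 0,0,-25,0,0,0,0]' >/dev/null
python3 -m handwheel '[-3,-8,0,0,0,0,0, -8,-20,0,0,0,0,0, -12,-30,0,0,0,0,0, -13,-34,0,0,0,0,0, -13.5,-34,0,0,0,0,0]' >/dev/null
python3 -m handwheel '[-14,-36,0,0,0,0,0, -14,-36,0,0,0,0,0, -14,-36,0,0,0,0,0, -14,-36,0,0,0,0,0, -12,-30,0,0,0,0,0]' >/dev/null
python3 -m handwheel '[-9,-24,0,0,0,0,0, -5,-12,0,0,0,0,0, -2,-5.5,0,0,0,0,0, 0,0,0,0,0,0,0, 0,0,0,0,0,0,0]'
python3 -m handwheel '[0,0,20,0,0,0,0, 0,0,20,0,0,0,0, 0,0,15,0,0,0,0, 0,0,0,0,0,0,0, 0,0,0,0,0,0,0]' >/dev/null
python3 -m handwheel '[0,0,0,0,0,0,0, 0,0,0,0,0,0,0, 0,0,0,0,0,0,0, 0,0,0,0,0,0,0, 0,0,0,0,0,0,0]'
python3 - <<'E'
from h import *
where();togo(.594,-.0257,.1233)
ims=[manip.read_camera(c) for c in("scene","side")]
for n,im in zip(("scene","side"),ims): cv2.imwrite(f"pics/{n}18.png",im)
E
```

```text
time_s: 45.45
ee_pos: [0.5936, -0.0239, 0.2105]
ee_rot: [[-0.992, 0.129, 0.0], [0.129, 0.992, 0.001], [0.0, 0.001, -1.0]]
force: [0.5, -0.4, -1.9]
gripper_width: 0.0615
grip_force: 65.7
time_s: 46.45
ee_pos: [0.594, -0.0256, 0.1555]
ee_rot: [[-0.991, 0.132, 0.0], [0.132, 0.991, -0.0], [-0.0, -0.0, -1.0]]
force: [0.5, -0.3, -1.6]
gripper_width: 0.0617
grip_force: 65.6
t 46.45 pos [ 0.594  -0.0256  0.1555] yaz 82.44 tilt [ 0.01 -0.  ] w 0.0617 q [ 31.  41. -53. 111.  43.  50.  37.] F [ 0.5 -0.3 -1.6]
tool mm [ 0.  -0.1 32.2]
```

```bash
python3 -m handwheel '[0,0,12,0,0,0,0, 0,0,10,0,0,0,0, 0,0,6,0,0,0,0, 0,0,2,0,0,0,0, 0,0,0,0,0,0,0]' >/dev/null
for i in 1 2; do python3 -m handwheel '[0,0,0.6,0,0,0,0, 0,0,0,0,0,0,0, 0,0,0.5,0,0,0,0, 0,0,0,0,0,0,0, 0,0,0,0,0,0,0]' | egrep "pos|force: \["; done
```

```text
ee_pos: [0.594, -0.0256, 0.1244]
force: [-0.6, -0.4, -2.4]
ee_pos: [0.594, -0.0255, 0.1234]
force: [-1.0, -1.0, 2.7]
```

```bash
python3 -m handwheel '[0,0,0.2,0,0,0,0, 0,0,0,0,0,0,0, 0,0,0,0,0,0,1, 0,0,0,0,0,0,1, 0,0,0,0,0,0,1]'
python3 -m handwheel '[0,0,0,0,0,0,1, 0,0,-8,0,0,0,1, 0,0,-20,0,0,0,1, 0,0,-35,0,0,0,1, 0,0,-40,0,0,0,1]' 
python3 -m handwheel '[0,0,-30,0,0,0,1, 0,0,-10,0,0,0,1, 0,0,0,0,0,0,1, 0,0,0,0,0,0,1, 0,0,0,0,0,0,1]' 
python3 - <<'E'
from h import *
where(); wi=wshot("w19")[1]
S=manip.camera_model("scene");D=manip.camera_model("side")
ims={c:manip.read_camera(c) for c in("scene","side")}
for n,im in ims.items(): cv2.imwrite(f"pics/{n}19.png",im)
for l in("jug","bridge_slab","lid","prop_a"):
    for c in("scene","side"): print(l,c,[((np.array(d["xy"])*[560,420]).round(1),round(d["confidence"],2)) for d in manip.pinpoint(l,c)])
for c,m in(("scene",S),("side",D)):
    dd=manip.recognise("jug",c)[0]["extent"]; print(c,"jug px box",(np.array(dd)*[560,420,560,420]).round(1),"expect origin",proj(m,[.594+.0129,-.0257-.0017,.086]).round(1),"rim c",proj(m,[.594,-.0257,.170]).round(1))
def rect(im,m,tag,z):
    t=topdown(im,m,z,.47,.72,-.15,.10); h=cv2.cvtColor(t,cv2.COLOR_BGR2HSV)
    mk=cv2.morphologyEx(((h[...,1]>85)&(h[...,0]<25)).astype(np.uint8),cv2.MORPH_OPEN,np.ones((9,9)))
    cs,_=cv2.findContours(mk,0,1);c=max(cs,key=cv2.contourArea);(a,b),wh,an=cv2.minAreaRect(c);print(tag,round(.47+b/2000,4),round(-.15+a/2000,4),np.array(wh)/2,an)
rect(ims["scene"],S,"scene bridge",.086); rect(cv2.imread("pics/scene16.png"),S,"scene16 bridge",.086)
rect(wi,wm("w19"),"wrist bridge",.086)
t=topdown(wi,wm("w19"),.170,.53,.66,-.09,.04,4000);cv2.imwrite("pics/top19.png",t)
for nm in("prop_short","cup_near","brush"):
  print(nm,[(np.array(d["xy"])*[560,420]).round(0) for d in manip.pinpoint(nm,"scene")])
E
```

```text
time_s: 48.55
ee_pos: [0.594, -0.0255, 0.1228]
ee_rot: [[-0.991, 0.131, -0.0], [0.131, 0.991, 0.0], [0.0, 0.0, -1.0]]
force: [1.1, 0.0, 0.7]
gripper_width: 0.0855
grip_force: 0.0
time_s: 49.05
ee_pos: [0.5933, -0.0254, 0.2268]
ee_rot: [[-0.991, 0.131, -0.002], [0.131, 0.991, 0.001], [0.002, 0.0, -1.0]]
force: [1.0, -0.1, 0.6]
gripper_width: 0.0853
grip_force: 0.0
time_s: 49.55
ee_pos: [0.5933, -0.0259, 0.2645]
ee_rot: [[-0.991, 0.131, -0.002], [0.131, 0.991, -0.0], [0.002, -0.0, -1.0]]
force: [0.9, -1.1, -0.1]
gripper_width: 0.0856
grip_force: 0.0
t 49.55 pos [ 0.5933 -0.0259  0.2645] yaz 82.45 tilt [-0.13 -0.01] w 0.0856 q [ 35.  35. -59. 105.  34.  60.  45.] F [ 0.9 -1.1 -0.1]
jug scene [(array([309.5, 152. ]), 0.73), (array([336. , 177.8]), 0.44)]
jug side [(array([256.1, 150.1]), 0.83)]
bridge_slab scene [(array([308.6, 160. ]), 0.57)]
bridge_slab side [(array([260.7, 157. ]), 0.82)]
lid scene [(array([307.6, 180.5]), 0.61)]
lid side [(array([262.4, 175.2]), 0.71)]
prop_a scene [(array([265.7, 277.2]), 0.78), (array([273.1, 183.2]), 0.61), (array([336.1, 179.1]), 0.49)]
prop_a side [(array([325.6, 240.4]), 0.68), (array([278.8, 160.5]), 0.5), (array([249.6, 189.8]), 0.47)]
scene jug px box [293.7 116.2  29.2  46.7] expect origin [306.  154.3] rim c [310.2 128.5]
side jug px box [233.5 117.8  45.7  38.6] expect origin [257.2 152.9] rim c [261.2 125.6]
scene bridge 0.5918 -0.0035 [287.59985352 136.86898804] 31.243791580200195
scene16 bridge 0.5919 -0.0035 [287.61108398 137.15074158] 31.28384017944336
wrist bridge 0.5656 -0.0689 [85.89701843 60.22711563] 31.75948143005371
prop_short [array([239., 253.])]
cup_near [array([312., 300.])]
brush [array([393., 213.])]
```

The pinpoint results put the jug upright over the bridge's middle, within 2–4 px of the expected spot. The bridge, lid, props and bystanders are where they should be, and the gripper is well clear.

```bash
python3 -c "
from station import manip
print(manip.sign_off())"
```

```text
the job is handed in; nothing more can be done
None
```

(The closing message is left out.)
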